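# Clear the can-press deck and press its splined drive key home

### The arm

A 6-joint arm with a two-finger parallel gripper is mounted at the origin on the work surface. World frame = base frame: x ahead of the robot, y to its left, z up, the work surface at z = 0. Lengths are in mm, angles in rad, forces in N, time in s.
With the tool pointing down it reaches from about 350 to 975 mm from the base axis. Payload 7.1 kg.
Tool frame: the origin (TCP) lies at the very end of the fingers, on their centre line; the grasp point (between the pads) lies 19 mm behind it; z points along the fingers, y is the line along which they close (so a half turn about z gives the same grasp; the last joint's range is limited). The gripper opens to 88 mm and grips with 3 to 60 N. Pads are 20 mm wide; open, the fingers measure 115 mm over their backs; the gripper's body (75 mm by 178 mm) begins 61 mm behind the grasp point.
Start: joints at [-1.137, 0.423, 1.63, -0, 1.089, -0.019], TCP at [273.442, -561.991, 222.675] pointing down, gripper open.
Joint ranges: [-3, 3], [-0.9, 2.11], [0.09, 2.58], [-1.31, 4.45], [0.11, 2.69], [-2.54, 2.54]. Speed limits (rad/s): [2.39, 2.39, 3.01, 3.14, 3.14, 3.14].

### API

Orientations are given as a unit quaternion [x, y, z, w].
In Python, from workcell import sense, capture, close_job gives the robot as it stands.
- The arm moves only by the tool move_arm, never from a script. Its argument "targets" is a list of rows, each a list of 6 numbers: the shift along the tool's x, y, z in cm, then the turn, a rotation vector about the tool's x, y, z in rad. In form: [[x, y, z, ax, ay, az], ...]. A call has 1 to 12 rows; each row is the pose to reach, as a shift and turn from the pose commanded when the call began, along the tool's axes at that moment; what a row does not reach only later rows make up. A row lasts 1/10 s, in which the tool goes at most 50 mm and 8.59 degrees, less where a joint would pass 70% of its speed; a pose out of reach is approached as far as the arm can. A call with a gripper value outside its range is refused whole. "jaw" is the opening, from 0 (shut) to 1 (fully open), set as the call begins (left out, the last holds). The fingers move at their own pace and stop on an object; "newtons" is the grip in N (left out, the last holds). Time passes only in rows, so rows that repeat a pose let the fingers close. It gives the time, the measured TCP pose, the force, the opening and the grip force at its end, in the units of the state.
- sense(): the state, without advancing time (a new reading comes with each control period).
- capture(name): name is "side" or "top" or "wrist"; returns a dict with "img" (480x640x3 uint8, red, green, blue), "fx", "fy", "cx", "cy" (pixels), "rvec" (rotation vector, rad) and "tvec" (3), from world to camera coordinates, as OpenCV has them. Camera axes: x right, y down, z forward; pixel columns grow to the right and rows downward; lengths in mm; the calibration is good to about 2 mm. The wrist camera is an equidistant fisheye: a pixel r from the principal point sees the ray r / f radians off the axis. A picture is of the moment at which its call begins. There is no depth.
- close_job(): hands the job in; it is judged then, once.
The state is a dict: "time": time; "q": joint angles; "qvel": joint speeds; "tau": joint torques, N m; "position": TCP position; "tool_rot": TCP orientation; "ft_force": force on the tool from outside, world axes, zero at the start; "torque": the same for the moment, N m; "grip_width": finger opening in mm; "finger_force": force on a finger pad.
Only numpy, scipy, OpenCV 4.12 (cv2) and the standard library are available. Lean on these libraries where they do the work, as an engineer would, in place of code of your own. Each camera call takes 0.05 s, during which the arm holds its last target. There are 200 camera calls.

### The job

With the blue scraper block, sweep the three green chips off the grey can-press deck into its white catch tray, without touching the chips with the gripper, and set the scraper back down on the floor, clear of the press. Then take the red drive key, turn it until its splines line up with the cross-shaped slot in the brass disc, slide it in until its flange is flush on the disc, and keep pressing it down against the spring: finish while still holding the key fully home. Leave the jar, bottle, funnel and flattened can where they are.

Things in the scene. Friction and masses are not known exactly. Their poses are not given: they have to be found in the camera images.
- deck (a point): Fixed base of a can press: a flat-topped grey block, 45 mm high. This point is on its top face, on the brass disc's axis, z up. In this point's axes the top face spans x -75 to +75 mm and y -120 to +100 mm; the catch tray adjoins its +y edge. The disc is level with the top face, so a scraper slides across it.
- tray (a point): White open catch tray fixed to the +y edge of the deck, 170 mm (x) by 100 mm (y), walls 5 mm thick and 40 mm high (5 mm lower than the deck top). This point is at the middle of its inner floor, 6 mm above the ground; axes as those of the deck; the deck's edge is at y = -50 mm here.
- socket (a point): Mouth of the cross-shaped slot in the middle of the brass disc (84 mm across), level with the deck. Two crossing slots, each 10.5 mm wide and 38.5 mm end to end, run along this point's x and y; z is up. A black spring plunger's top lies 20 mm below the mouth. The disc is stiff to turn (0.3 N m) and need not be turned: turn the key. A chip may cover the slot at first.
- clutch (a joint): Travel of the spring plunger in the slot, in m: 0 is up, grows as the key pushes it down. It reads about 0.010 when the key is fully home (flange on the disc). The spring pushes up with 5 N at 0 and 9 N at 0.010, and lifts the key again if it is let go.
- key_center (a point): Loose drive key, 88 mm high, about 0.18 kg, standing upright on its stem. This point is on its axis, half-way up (44 mm above its lower end), z up along the axis. From the bottom: cross-splined steel stem 30 mm long; black round flange, 52 mm across, 8 mm thick; red flat grip, 44 mm along x, 16 mm thick along y, 50 mm high.
- key_flange (a point): Point on the key's axis at the underside of its flange, 30 mm above its lower end; meets the slot mouth when the key is home. Axes as the key's. The stem's two crossing splines run along x and y (alike every quarter turn), 8 mm wide, 36 mm from end to end; the lowest 5 mm is slimmer, 5.5 and 32 mm.
- scraper_center (a point): Loose scraper block, about 0.16 kg, standing on its black rubber foot. This point is half-way up, 32.5 mm above its underside; z is up. The foot is 120 mm along x, 30 mm along y and 20 mm high; on it stands the blue grip, 70 mm along x, 24 mm thick along y and 45 mm high (65 mm in all).
- chip0_center (a point): Loose green plastic chip, about 30 x 24 x 9 mm, lying flat on the deck at the start. This point is at half its thickness.
- chip1_center (a point): Loose green plastic chip, about 30 x 24 x 9 mm, lying flat on the deck at the start. This point is at half its thickness.
- chip2_center (a point): Loose green plastic chip, about 30 x 24 x 9 mm, lying flat on the deck at the start. This point is at half its thickness.
- key: The drive key as a whole; its origin is at its lower end, on the axis.
- scraper: The scraper as a whole; its origin is at the centre of its underside.
- base: The fixed base with tray and disc as a whole; its origin is on the ground below the slot, axes as those of the deck.
- chip0: First chip; origin at the centre of its underside.
- chip1: Second chip; likewise.
- chip2: Third chip; likewise.
- jar: Bystander: glass jam jar, 68 mm across, 95 mm high; origin at the centre of its underside.
- bottle: Bystander: clear PET bottle, 64 mm across, 200 mm high, standing; origin at the centre of its underside.
- funnel: Bystander: black funnel standing mouth down, 104 mm across, 105 mm high; origin at the centre of its underside.
- can0: Bystander: flattened aluminium can, 66 mm across, 14 mm high; origin at the centre of its underside.

How it is judged (in metres and radians):
On the way, in this order (a step that is already met when the one before it is completed fails the run):
1. all three chips lie in the catch tray, with the scraper held in the gripper (y of chip0_center in the frame of tray between -0.05 and 0.05 m and x of chip0_center in the frame of tray between -0.085 and 0.085 m and z of each of chip0_center, chip1_center, chip2_center in the frame of tray below 0.034 m and y of chip1_center in the frame of tray between -0.05 and 0.05 m and x of chip1_center in the frame of tray between -0.085 and 0.085 m and y of chip2_center in the frame of tray between -0.05 and 0.05 m and x of chip2_center in the frame of tray between -0.085 and 0.085 m and contact force between scraper and the fingers above 1 N), for 0.1 s.
2. the scraper is set down on the floor, clear of the press and let go (contact force between scraper and the fingers below 0.1 N and height (world z) of scraper_center below 0.04 m and contact force between scraper and base below 0.05 N and linear speed of scraper below 0.02 m/s), for 0.2 s.
3. the key is meshed and pressed home in the slot (z of key_flange in the frame of socket below 0.002 m and horizontal distance between key_flange and socket below 0.003 m and angle between key_center's own z axis and vertical below 0.06 rad and value of joint clutch above 0.008 m and contact force between the fingers and key above 2 N), for 0.2 s.
At the end, for the whole second after the job is handed in: Chips in the tray; scraper on the floor, released, not touching the press; key upright (0.06 rad), within 3 mm of the slot axis, flange within 2 mm of the disc, plunger down more than 8 mm, fingers bearing on the key with over 2 N (all of step 2 and all of step 3 and y of chip0_center in the frame of tray between -0.05 and 0.05 m and x of chip0_center in the frame of tray between -0.085 and 0.085 m and z of each of chip0_center, chip1_center, chip2_center in the frame of tray below 0.034 m and y of chip1_center in the frame of tray between -0.05 and 0.05 m and x of chip1_center in the frame of tray between -0.085 and 0.085 m and y of chip2_center in the frame of tray between -0.05 and 0.05 m and x of chip2_center in the frame of tray between -0.085 and 0.085 m); the arm keeps its last pose, push and grip.
It fails at once if the gripper touches a chip (contact force between the fingers and chip0 above 0.3 N or contact force between the fingers and chip1 above 0.3 N or contact force between the fingers and chip2 above 0.3 N).
It fails at once if a bystander is moved more than 30 mm or tipped (distance of any of jar, bottle, funnel, can0 from where it was at the start of the episode above 0.03 m or angle between any of jar, bottle, funnel, can0's own z axis and vertical above 0.5 rad).
It also fails if it takes over 64 s, if anything falls off the work surface, if the arm or the gripper's body presses on something with over 40 N, if the wrist force passes 120 N, or if a joint passes its speed limit or range.

## Working session

There is one attempt and no reset: what is moved stays moved. The work goes in short steps, Python scripts to look and compute and a tool call to move; the robot and the scene stay as the last step left them, time stands still between calls to the robot, and variables do not carry over. Pictures are saved under pics/ and viewed, at most 12 in all, crops included, and the job is handed in when it is done.

Besides the shell and the picture viewer there is one more tool, called after "Request:" by a JSON object that holds its "api" and its "payload", one argument or row to a line. move_arm: Moves the arm, as the interface text tells. Its arguments: {"type":"object","properties":{"targets":{"type":"array","items":{"type":"array","items":{"type":"number"}}},"jaw":{"type":"number"},"newtons":{"type":"number"}},"required":["targets"]}

```bash
mkdir -p pics; cat > h.py <<'E'
import numpy as np,cv2
from workcell import sense,capture,close_job
from scipy.spatial.transform import Rotation as R
def ray(c,uv):
    uv=np.atleast_2d(np.float64(uv)); x=(uv[:,0]-c["cx"])/c["fx"]; y=(uv[:,1]-c["cy"])/c["fy"]
    if c.get("fish"):
        r=np.hypot(x,y)+1e-12; d=np.c_[np.sin(r)*x/r,np.sin(r)*y/r,np.cos(r)]
    else: d=np.c_[x,y,np.ones(len(x))]
    M=cv2.Rodrigues(np.float64(c["rvec"]))[0]; t=np.float64(c["tvec"]).ravel()
    return -M.T@t, d@M
def plane(c,uv,z):
    o,d=ray(c,uv); return o+d*((z-o[2])/d[:,2])[:,None]
def cap(n,save=None):
    c=capture(n); c["fish"]=(n=="wrist")
    if save: cv2.imwrite("pics/"+save,cv2.cvtColor(c["img"],cv2.COLOR_RGB2BGR))
    return c
def mask(c,lo,hi):
    return cv2.inRange(cv2.cvtColor(c["img"],cv2.COLOR_RGB2HSV),np.array(lo),np.array(hi))
def blobs(m,amin=60):
    cs,_=cv2.findContours(m,cv2.RETR_EXTERNAL,cv2.CHAIN_APPROX_NONE)
    return sorted([k for k in cs if cv2.contourArea(k)>amin],key=cv2.contourArea,reverse=True)
E
python3 - <<'E'
from h import *
a=cap("top","top1.png");b=cap("side","side1.png")
for c in(a,b): print(ray(c,[[320,240]]),c["fx"])
print(sense())
E
```

```text
(array([ 428.70828979,   -7.40445445, 1296.41034073]), array([[ 0.13428673, -0.01437676, -0.9912524 ]])) 620.4462584104684
(array([ 33.9944202 , 612.29506211, 623.26479718]), array([[ 0.56028813, -0.60139543, -0.56958895]])) 515.9024230548621
{'time': 0.1, 'q': array([-1.13703017e+00,  4.23772312e-01,  1.63053607e+00,  1.44943038e-05,
        1.08859346e+00, -1.90098472e-02]), 'qvel': array([ 0.00045134, -0.00135499, -0.00084811, -0.00015418, -0.00071042,
       -0.00040372]), 'tau': array([-2.64710936e-03, -5.45618570e+01, -2.74324179e+01,  6.44029467e-02,
        1.87463744e-02, -3.81529048e-05]), 'position': array([ 273.24316708, -561.59629247,  222.00495081]), 'tool_rot': array([ 9.74484042e-01,  2.24455838e-01, -1.28496081e-04, -6.41888203e-04]), 'ft_force': array([-0.25875437, -0.22779266,  0.20274313]), 'torque': array([-0.02544301,  0.04645825,  0.03567004]), 'finger_force': 0.0, 'grip_width': 87.75163105067716}
```

View pics/top1.png

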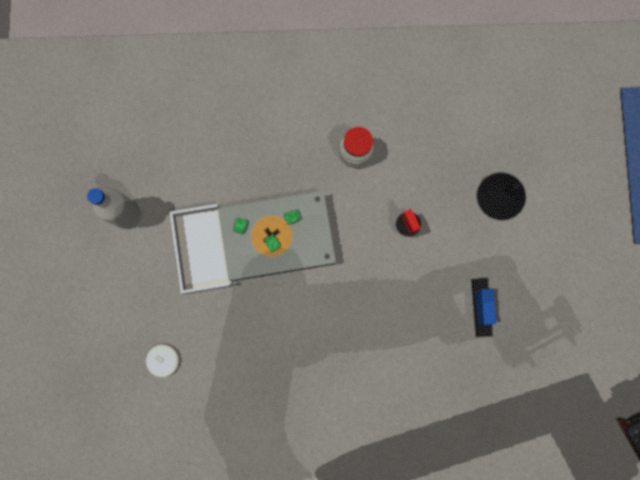

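View pics/side1.png

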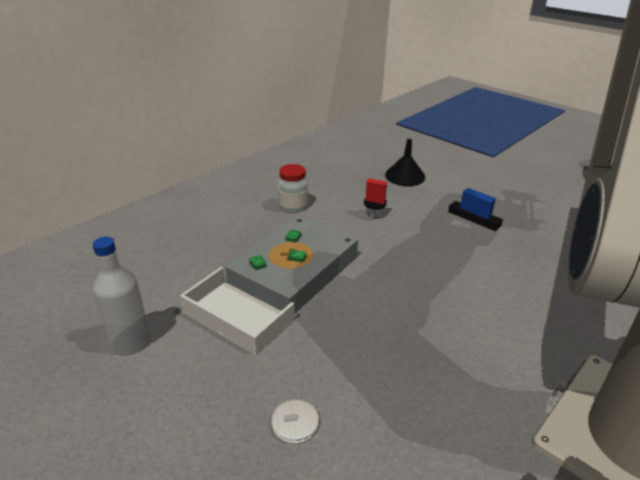

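The top view shows the disc at (272,236) with the tray at its left, chips at (240,225), (292,216) and (272,243), the scraper at (485,307), and the key at (410,221). The side view agrees. Next I'll measure these positions.

```bash
python3 - <<'E'
from h import *
c=cap("top")
def rep(n,m,z,k=1,amin=40):
    for b in blobs(m,amin)[:k]:
        p=plane(c,b.reshape(-1,2),z)[:,:2].astype(np.float32)
        r=cv2.minAreaRect(p); bx=cv2.boxPoints(r); e=[bx[1]-bx[0],bx[2]-bx[1]]; L=max(e,key=np.linalg.norm)
        print(n,np.round(r[0],1),np.round(r[1],1),"long axis deg",round(np.degrees(np.arctan2(L[1],L[0]))%180,1), b.reshape(-1,2).mean(0).round())
rep("disc",mask(c,(8,120,120),(25,255,255)),45,1)
rep("chips",mask(c,(45,120,50),(85,255,255)),54,3)
rep("blue",mask(c,(105,120,50),(125,255,255)),65,5)
rep("red",mask(c,(0,150,80),(6,255,255)),88,4,20)
rep("black",mask(c,(0,0,0),(180,255,45)),20,8)
# deck corners from picture
print(plane(c,[[330,193],[336,264],[171,212],[182,292],[218,206]],45).round(0))
E
```

```text
disc [610.2  73. ] [79.6 80.5] long axis deg 179.2 [271. 235.]
chips [594.4  72.3] [30.6 21.3] long axis deg 32.3 [272. 243.]
chips [631.  136.1] [22.2 25.8] long axis deg 164.3 [240. 225.]
chips [646.9  30.7] [21.2 27.3] long axis deg 115.4 [291. 216.]
blue [ 455.  -347.4] [72.9 35.2] long axis deg 0.8 [485. 307.]
blue [ 831.1 -667.5] [31.4 86.4] long axis deg 179.7 [631. 118.]
blue [697.6 428.6] [32.9 28.9] long axis deg 88.5 [ 95. 196.]
blue [ 642.  -655.7] [ 17.9 104.8] long axis deg 174.9 [636. 206.]
blue [ 711.5 -660.8] [20.  33.4] long axis deg 174.9 [635. 175.]
red [ 790.4 -105.4] [56.1 56.2] long axis deg 132.5 [358. 141.]
red [ 625.8 -204.3] [43.4 25.7] long axis deg 23.8 [411. 222.]
black [ 684.5 -405.6] [96.  93.4] long axis deg 88.4 [501. 196.]
black [ 196.6 -627.6] [41.5 85.1] long axis deg 174.9 [632. 432.]
black [ 455.3 -351. ] [114.1  30.6] long axis deg 1.5 [478. 307.]
black [ 624.7 -194.4] [39.1 14.5] long axis deg 22.6 [402. 227.]
[[695. -49.  45.]
 [548. -57.  45.]
 [664. 279.  45.]
 [500. 256.  45.]
 [674. 182.  45.]]
```

```bash
cat >> h.py <<'E'
def yaw():
    m=R.from_quat(sense()["tool_rot"]).as_matrix(); return np.degrees(np.arctan2(m[1,0],m[0,0]))
def go(p,yw=None):
    """row for moving TCP to world p (mm) with tool-x heading yw deg, pointing down"""
    s=sense(); A=R.from_quat(s["tool_rot"]); 
    B=A if yw is None else R.from_euler("z",yw,degrees=True)*R.from_euler("x",180,degrees=True)
    sh=A.inv().apply(np.array(p)-s["position"])/10; rv=(A.inv()*B).as_rotvec()
    print("t",round(s["time"],2),"pos",s["position"].round(1),"yaw",round(yaw(),2),"F",s["ft_force"].round(1),"w",round(s["grip_width"],1),"row",np.round(sh,2),np.round(rv,3))
E
python3 -c "
from h import *
go([455,-352,200],91)"
```

```text
t 0.15 pos [ 273.3 -561.6  222.1] yaw 25.94 F [0.3 0.  0.2] w 87.8 row [ 25.51 -10.9    2.22] [-1.000e-03 -1.000e-03 -1.135e+00]
```

Request:
{"api": "move_arm", "payload": {
  "targets": [
    [3,-1.3,0,0,0,-0.14],
    [6.5,-2.7,0.5,0,0,-0.28],
    [10,-4.2,1,0,0,-0.42],
    [13.5,-5.7,1.5,0,0,-0.56],
    [17,-7.2,2,0,0,-0.7],
    [20.5,-8.7,2.2,0,0,-0.84],
    [23.5,-10,2.2,0,0,-0.98],
    [25.5,-10.9,2.2,0,0,-1.12],
    [25.5,-10.9,2.2,0,0,-1.135],
    [25.5,-10.9,2.2,0,0,-1.135],
    [25.5,-10.9,2.2,0,0,-1.135]
  ]
}}

```text
time: 1.25
position: [454.5, -353.1, 200.6]
tool_rot: [0.702, 0.712, -0.0, -0.0]
ft_force: [-0.0, 0.1, -0.9]
grip_width: 87.5
finger_force: 0.0
```

```bash
python3 - <<'E'
from h import *
c=cap("wrist","w1.png")
for b in blobs(mask(c,(105,120,40),(125,255,255)),200)[:3]:
    p=plane(c,b.reshape(-1,2),65)[:,:2].astype(np.float32); r=cv2.minAreaRect(p); print(r,cv2.boxPoints(r).round(0).tolist(),b.reshape(-1,2).mean(0))
go([455,-352,30],91)
E
```

```text
((456.0031433105469, -350.2142333984375), (69.8986587524414, 29.424894332885742), 0.829733669757843) [[421.0, -336.0], [421.0, -365.0], [491.0, -364.0], [491.0, -335.0]] [316.76470588 228.00452489]
t 1.3 pos [ 454.3 -353.2  200.6] yaw 90.8 F [ 0.5 -0.2 -0.8] w 87.9 row [ 0.12  0.07 17.06] [-0.     0.    -0.003]
```

View pics/w1.png

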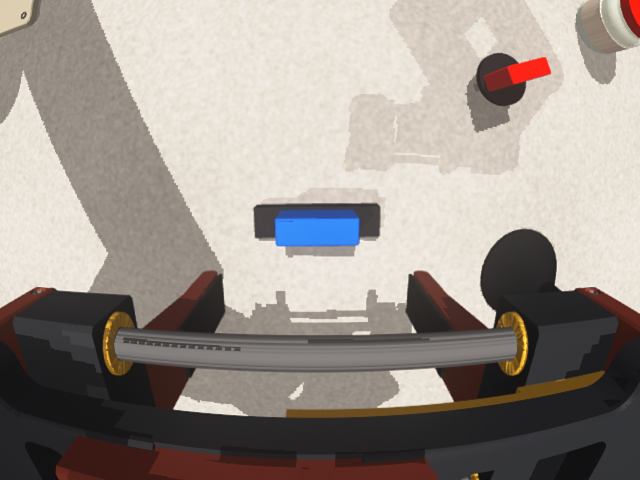

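The wrist view shows the scraper square between the fingers, with the blue grip at (317,228). I'll descend and grip.

Request:
{"api": "move_arm", "payload": {
  "targets": [
    [0,0.1,4,0,0,0],
    [0,0.15,8,0,0,0],
    [0,0.15,12,0,0,0],
    [0,0.15,15,0,0,0],
    [0,0.15,17,0,0,0],
    [0,0.15,17.4,0,0,0],
    [0,0.15,17.4,0,0,0]
  ]
}}

```text
time: 2.0
position: [455.9, -352.9, 26.3]
tool_rot: [0.702, 0.712, -0.0, -0.001]
ft_force: [0.2, 0.1, 0.5]
grip_width: 88.2
finger_force: 0.0
```

Request:
{"api": "move_arm", "payload": {
  "targets": [
    [0,0,0,0,0,0],
    [0,0,0,0,0,0],
    [0,0,0,0,0,0],
    [0,0,0,0,0,0],
    [0,0,0,0,0,0]
  ],
  "jaw": 0.5,
  "newtons": 40
}}

```text
time: 2.5
position: [457.2, -353.0, 27.9]
tool_rot: [0.701, 0.713, -0.0, 0.001]
ft_force: [-1.3, 0.1, 6.5]
grip_width: 69.5
finger_force: 40.0
```

Request:
{"api": "move_arm", "payload": {
  "targets": [
    [0,0,-4,0,0,0],
    [0,0,-8,0,0,0],
    [1,0.5,-13,0,0,0],
    [5,2.5,-15,0,0,-0.01],
    [9,4.5,-15,0,0,-0.02],
    [13,6.5,-15,0,0,-0.03],
    [17,8.5,-15,0,0,-0.04],
    [21,10.5,-15,0,0,-0.05],
    [25,12.5,-15,0,0,-0.065],
    [29,14.5,-15,0,0,-0.065],
    [32,16,-15,0,0,-0.065],
    [32,16,-15,0,0,-0.065]
  ]
}}

```text
time: 3.7
position: [612.6, -25.9, 176.9]
tool_rot: [0.676, 0.737, 0.001, 0.0]
ft_force: [0.5, -0.1, -1.6]
grip_width: 69.9
finger_force: 40.0
```

```bash
python3 - <<'E'
from h import *
c=cap("wrist","w2.png")
for n,lo,hi,z,k in(("disc",(8,100,80),(28,255,255),45,1),("chip",(45,100,40),(85,255,255),54,3)):
  for b in blobs(mask(c,lo,hi),100)[:k]:
    p=plane(c,b.reshape(-1,2),z)[:,:2].astype(np.float32); r=cv2.minAreaRect(p); print(n,r,b.reshape(-1,2).mean(0))
go([625,-11,100],94.5)
E
```

```text
disc ((610.7647705078125, 73.60111999511719), (83.6227798461914, 83.81373596191406), 38.85965347290039) [323.22153846 109.51692308]
chip ((594.9942016601562, 71.83207702636719), (29.996112823486328, 24.02549934387207), 28.2392635345459) [302.24786325 107.41880342]
chip ((647.8426513671875, 30.59687614440918), (24.302875518798828, 30.083398818969727), 22.09883689880371) [366.45081967 167.2704918 ]
chip ((632.2438354492188, 136.24679565429688), (24.952253341674805, 29.857027053833008), 71.07354736328125) [358.3125      33.13392857]
t 3.75 pos [611.5 -27.7 176.7] yaw 94.89 F [-0.5 -0.7 -1.2] w 70.0 row [1.55 1.49 7.67] [ 0.    -0.     0.007]
```

View pics/w2.png

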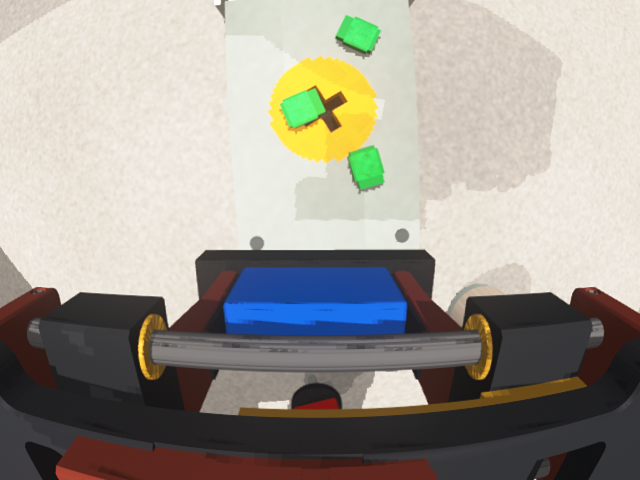

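The wrist view shows the disc at (323,109) with one chip partly covering the slot. The other chips are at (366,167) and (358,33). The deck edges run at columns 225–237 and 410–420.

```bash
python3 - <<'E'
from h import *
c=cap("wrist")
p=plane(c,[[237,248],[225,20],[420,248],[411,20],[257,243],[402,236]],45)[:,:2];print(p.round(1))
for i,j in((0,1),(2,3)): d=p[j]-p[i];print(np.degrees(np.arctan2(d[1],d[0]))-90)
d=p[5]-p[4];print(np.degrees(np.arctan2(d[1],d[0])))
E
```

```text
[[548.3 -46.6]
 [524.  142.5]
 [701.1 -33.7]
 [674.4 156. ]
 [565.  -40.9]
 [683.8 -24.8]]
7.307243657682065
8.006238835266458
7.71324073802685
```

```bash
python3 -c "
from h import *
go([630.5,-12.5,74],97.7)"
```

```text
t 3.8 pos [610.8 -29.  176.5] yaw 94.81 F [ 0.8  0.4 -1.3] w 69.7 row [ 1.48  2.1  10.25] [-0.001  0.    -0.05 ]
```

Request:
{"api": "move_arm", "payload": {
  "targets": [
    [0.5,0.8,1,0,0,-0.03],
    [1.2,1.8,3.5,0,0,-0.05],
    [1.5,2.1,6,0,0,-0.05],
    [1.5,2.1,8,0,0,-0.05],
    [1.5,2.1,9,0,0,-0.05],
    [1.5,2.1,9,0,0,-0.05],
    [1.5,2.1,9,0,0,-0.05],
    [1.5,2.1,9,0,0,-0.05]
  ]
}}

```text
time: 4.6
position: [631.6, -13.4, 87.8]
tool_rot: [0.659, 0.752, 0.001, 0.001]
ft_force: [-0.1, 0.8, -1.3]
grip_width: 69.9
finger_force: 40.0
```

```bash
python3 -c "
from h import *
go([630.5,-12.5,74],97.7)
cap('side','s2.png')"
```

```text
t 4.6 pos [631.6 -13.4  87.8] yaw 97.55 F [-0.1  0.8 -1.3] w 69.9 row [ 0.1  -0.1   1.38] [ 0.002  0.    -0.003]
```

View pics/s2.png

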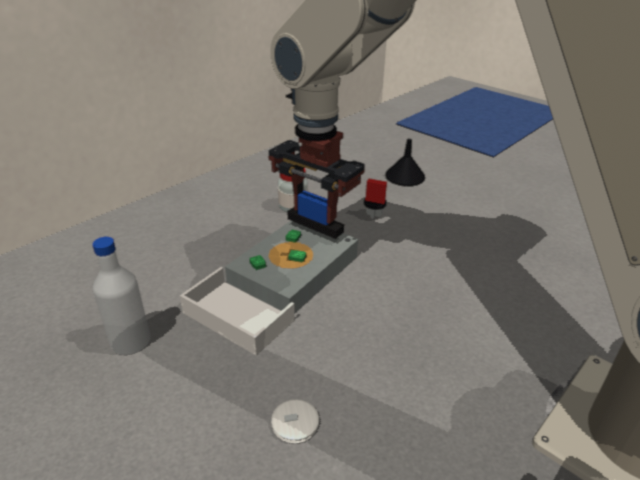

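The scraper is above the deck, behind the chips. I'll lower it to the deck.

Request:
{"api": "move_arm", "payload": {
  "targets": [
    [0,0,0.6,0,0,0],
    [0,0,1.0,0,0,0],
    [0,0,1.3,0,0,0],
    [0,0,1.4,0,0,0],
    [0,0,1.4,0,0,0],
    [0,0,1.4,0,0,0]
  ]
}}

```text
time: 5.25
position: [630.7, -13.0, 73.0]
tool_rot: [0.659, 0.752, -0.0, -0.0]
ft_force: [-4.0, 1.7, 5.0]
grip_width: 69.6
finger_force: 40.0
```

Request:
{"api": "move_arm", "payload": {
  "targets": [
    [1,0,-0.05,0,0,0],
    [2,0,-0.05,0,0,0],
    [3.2,0,-0.05,0,0,0],
    [4.4,0,-0.05,0,0,0],
    [5.6,0,-0.05,0,0,0],
    [6.8,0,-0.05,0,0,0],
    [8,0,-0.05,0,0,0],
    [9.2,0,-0.05,0,0,0],
    [10.4,0,-0.05,0,0,0],
    [11.6,0,-0.05,0,0,0],
    [12.8,0,-0.05,0,0,0],
    [14,0,-0.05,0,0,0]
  ]
}}

```text
time: 6.45
position: [612.2, 126.7, 73.2]
tool_rot: [0.659, 0.752, 0.0, -0.0]
ft_force: [-0.2, -0.2, -2.6]
grip_width: 70.1
finger_force: 40.0
```

Request:
{"api": "move_arm", "payload": {
  "targets": [
    [1,0,0,0,0,0],
    [2,0,0,0,0,0],
    [3,0,0,0,0,0],
    [4,0,0,0,0,0],
    [5,0,0,0,0,0],
    [5.2,0,0,0,0,0],
    [5.2,0,0,0,0,0],
    [5.2,0,0,0,0,0]
  ]
}}

```text
time: 7.25
position: [605.5, 177.1, 73.1]
tool_rot: [0.659, 0.752, -0.0, -0.0]
ft_force: [0.0, 0.1, -1.9]
grip_width: 69.7
finger_force: 40.0
```

```bash
python3 - <<'E'
from h import *
go([610.8,73.6,100])
c=cap('side'); cv2.imwrite('pics/s3.png',cv2.resize(c["img"][200:370,150:370,::-1],None,fx=3,fy=3))
t=cap('top')
for b in blobs(mask(t,(45,100,40),(85,255,255)),20): print(b.reshape(-1,2).mean(0),cv2.contourArea(b))
E
```

```text
t 7.25 pos [605.5 177.1  73.1] yaw 97.56 F [ 0.   0.1 -1.9] w 69.7 row [-10.33  -0.84  -2.68] [0. 0. 0.]
```

View pics/s3.png

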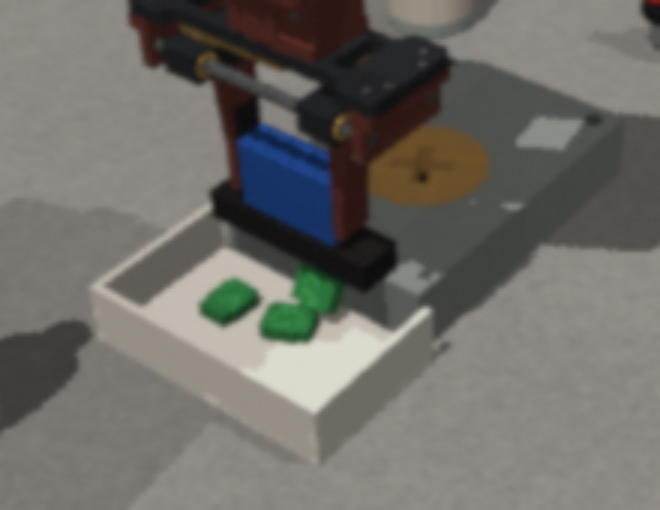

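All three chips lie in the tray and the slot is clear. I'll back off and measure the slot on the way out.

Request:
{"api": "move_arm", "payload": {
  "targets": [
    [0,0,-2,0,0,0],
    [-1,0,-5,0,0,0],
    [-5,0,-8,0,0,0],
    [-9,-0.3,-8,0,0,0],
    [-13,-0.6,-8,0,0,0],
    [-17,-0.8,-8,0,0,0],
    [-19.5,-0.8,-8,0,0,0],
    [-19.5,-0.8,-8,0,0,0],
    [-19.5,-0.8,-8,0,0,0],
    [-19.5,-0.8,-8,0,0,0]
  ]
}}

```text
time: 8.35
position: [623.0, -16.4, 153.1]
tool_rot: [0.659, 0.752, -0.0, -0.0]
ft_force: [0.8, -0.1, -1.6]
grip_width: 69.7
finger_force: 40.0
```

```bash
python3 - <<'E'
from h import *
c=cap("wrist")
m=mask(c,(8,100,80),(28,255,255)); b=blobs(m,500)[0]
p=plane(c,b.reshape(-1,2),45)[:,:2].astype(np.float32); (cx,cy),sz,_=cv2.minAreaRect(p); print("disc",cx,cy,sz,b.reshape(-1,2).mean(0),cv2.minEnclosingCircle(p))
# warp the disc to a metric picture (0.2 mm/px)
N=241; s=0.25; g=(np.arange(N)-120)*s
X,Y=np.meshgrid(cx+g,cy-g)
M=cv2.Rodrigues(np.float64(c["rvec"]))[0]; q=np.c_[X.ravel(),Y.ravel(),np.full(N*N,45.)]@M.T+np.ravel(c["tvec"])
rho=np.hypot(q[:,0],q[:,1]); th=np.arctan2(rho,q[:,2])
u=c["cx"]+c["fx"]*th*q[:,0]/rho; v=c["cy"]+c["fy"]*th*q[:,1]/rho
w=cv2.remap(c["img"],u.reshape(N,N).astype(np.float32),v.reshape(N,N).astype(np.float32),cv2.INTER_LINEAR)
cv2.imwrite("pics/slot.png",cv2.resize(w[:,:,::-1],None,fx=2,fy=2))
d=(cv2.cvtColor(w,cv2.COLOR_RGB2HSV)[:,:,2]<110).astype(np.uint8)
k=blobs(d*255,500)[0].reshape(-1,2); xy=np.c_[cx+(k[:,0]-120)*s,cy-(k[:,1]-120)*s]
f=np.zeros_like(d); cv2.drawContours(f,[k],-1,1,-1); ys,xs=np.nonzero(f)
mx,my=cx+(xs.mean()-120)*s,cy-(ys.mean()-120)*s; print("slot centroid",mx,my,"area",len(xs)*s*s,"expect",2*38.5*10.5-10.5**2)
dx=(xs-xs.mean())*s; dy=-(ys-ys.mean())*s; z=((dx+1j*dy)**4).sum(); print("slot yaw mod90",np.degrees(np.angle(z))/4, cv2.minAreaRect(xy.astype(np.float32)))
go([460,-260,40],97.7)
E
```

```text
disc 610.8435668945312 73.87089538574219 (83.73871612548828, 83.54547882080078) [314.32960894 116.30167598] ((610.8681640625, 73.9271240234375), 43.706329345703125)
slot centroid 612.4183724614571 80.00781720317977 area 152.6875 expect 698.25
slot yaw mod90 -10.36628968020409 ((611.7237548828125, 79.57498931884766), (13.678093910217285, 27.256650924682617), 81.31365203857422)
t 8.4 pos [623.  -16.1 153.1] yaw 97.62 F [-0.4 -0.1 -0.8] w 70.1 row [-22.02 -19.39  11.31] [-0.    -0.    -0.001]
```

View pics/slot.png

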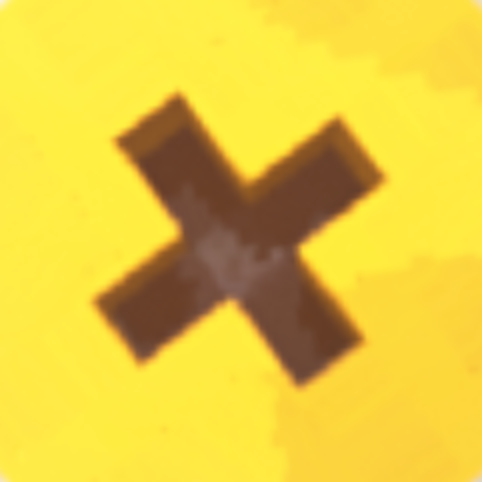

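The rectified view shows the cross centred on the disc axis at (240,240). Its arm ends are at (147,117)/(330,364) and (362,149)/(117,332), which gives a slot centre of (610.7, 73.9) and a yaw of 36.6° mod 90. Now I'll set the scraper down.

Request:
{"api": "move_arm", "payload": {
  "targets": [
    [-4,-3.5,0,0,0,0],
    [-8,-7,0,0,0,0],
    [-12,-10.5,0,0,0,0],
    [-16,-14,1,0,0,0],
    [-20,-17.5,3,0,0,0],
    [-22,-19.4,6,0,0,0],
    [-22,-19.4,9,0,0,0],
    [-22,-19.4,11,0,0,0],
    [-22,-19.4,12,0,0,0],
    [-22,-19.4,12.4,0,0,0],
    [-22,-19.4,12.5,0,0,0],
    [-22,-19.4,12.5,0,0,0]
  ]
}}

```text
time: 9.6
position: [460.9, -260.5, 29.0]
tool_rot: [0.659, 0.753, 0.0, 0.001]
ft_force: [-0.1, 0.1, -0.4]
grip_width: 70.0
finger_force: 40.0
```

```bash
python3 -c "
from h import *
go([460,-260,27],97.7)"
```

```text
t 9.6 pos [ 460.9 -260.5   29. ] yaw 97.62 F [-0.1  0.1 -0.4] w 70.0 row [ 0.07 -0.08  0.2 ] [ 0.001  0.001 -0.001]
```

Request:
{"api": "move_arm", "payload": {
  "targets": [
    [0,0,0.1,0,0,0],
    [0,0,0.15,0,0,0],
    [0,0,0.15,0,0,0]
  ]
}}

```text
time: 9.9
position: [460.8, -260.9, 28.0]
tool_rot: [0.659, 0.752, 0.0, 0.001]
ft_force: [-0.2, 2.0, 5.3]
grip_width: 69.5
finger_force: 40.0
```

Request:
{"api": "move_arm", "payload": {
  "targets": [
    [0,0,0,0,0,0],
    [0,0,0,0,0,0],
    [0,0,0,0,0,0],
    [0,0,0,0,0,0],
    [0,0,-3,0,0,0],
    [0,0,-7,0,0,0],
    [0,0,-11,0,0,0],
    [0,0,-15,0,0,0],
    [0,0,-18,0,0,0],
    [0,0,-18,0,0,0]
  ],
  "jaw": 1
}}

```text
time: 10.9
position: [462.1, -262.1, 210.9]
tool_rot: [0.659, 0.752, 0.001, 0.004]
ft_force: [-0.3, -0.4, 0.2]
grip_width: 88.1
finger_force: 0.0
```

```bash
python3 - <<'E'
from h import *
c=cap("wrist","w4.png")
for n,lo,hi,z in(("blue",(105,120,40),(125,255,255),65),("red",(0,150,60),(6,255,255),88),("red",(174,150,60),(180,255,255),88)):
  for b in blobs(mask(c,lo,hi),100)[:3]:
    p=plane(c,b.reshape(-1,2),z)[:,:2].astype(np.float32); r=cv2.minAreaRect(p); print(n,r,cv2.boxPoints(r).round(0).tolist(),b.reshape(-1,2).mean(0))
go([625,-230,180])
E
```

```text
blue ((460.6963195800781, -258.3739318847656), (69.24149322509766, 29.464147567749023), 7.460357189178467) [[424.0, -248.0], [428.0, -277.0], [497.0, -268.0], [493.0, -239.0]] [312.28837209 223.20465116]
red ((376.22943115234375, -561.6414184570312), (533.9718017578125, 103.66990661621094), 15.07800579071045) [[105.0, -581.0], [132.0, -681.0], [648.0, -542.0], [621.0, -442.0]] [235.62325581 467.70930233]
red ((618.4602661132812, -206.7901611328125), (62.41858673095703, 26.109060287475586), 22.511951446533203) [[585.0, -207.0], [595.0, -231.0], [652.0, -207.0], [642.0, -183.0]] [503.69536424 194.40397351]
red ((806.4175415039062, -298.3711853027344), (17.166027069091797, 146.77166748046875), 72.08903503417969) [[734.0, -284.0], [874.0, -329.0], [879.0, -313.0], [739.0, -268.0]] [608.62048193 303.56024096]
t 10.95 pos [ 461.  -261.4  208.7] yaw 97.56 F [-0.7  0.3  0.2] w 87.7 row [ 0.96 16.66  2.92] [0. 0. 0.]
```

View pics/w4.png

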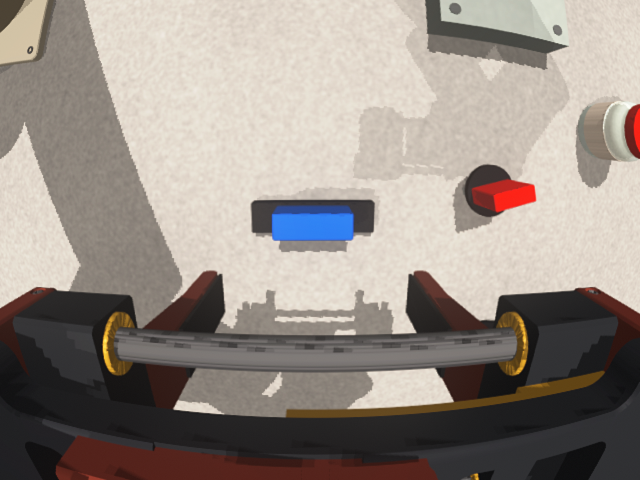

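The scraper stands free at (312,223). The key is at (500,194). I'll go above it with the fingers across the flat grip.

```bash
python3 -c "
from h import *
go([605,-212,190],22)"
```

```text
t 10.95 pos [ 461.  -261.4  208.7] yaw 97.56 F [-0.7  0.3  0.2] w 87.7 row [ 3.   14.92  1.91] [0.005 0.    1.319]
```

Request:
{"api": "move_arm", "payload": {
  "targets": [
    [0.5,3,0,0,0,0.14],
    [1,6,0,0,0,0.28],
    [1.5,9,0.5,0,0,0.42],
    [2,12,1,0,0,0.56],
    [3,14.9,1.9,0,0,0.7],
    [3,14.9,1.9,0,0,0.84],
    [3,14.9,1.9,0,0,0.98],
    [3,14.9,1.9,0,0,1.12],
    [3,14.9,1.9,0,0,1.26],
    [3,14.9,1.9,0,0,1.32],
    [3,14.9,1.9,0,0,1.32],
    [3,14.9,1.9,0,0,1.32]
  ]
}}

```text
time: 12.15
position: [602.9, -211.1, 186.2]
tool_rot: [0.982, 0.191, -0.001, -0.001]
ft_force: [-0.3, -0.3, -0.2]
grip_width: 87.7
finger_force: 0.0
```

```bash
python3 - <<'E'
from h import *
c=cap("wrist","w5.png")
g=mask(c,(0,150,40),(6,255,255))|mask(c,(174,150,40),(180,255,255)); g[330:]=0
for b in blobs(g,100)[:2]:
    p=plane(c,b.reshape(-1,2),88)[:,:2].astype(np.float32); r=cv2.minAreaRect(p); print(r,cv2.boxPoints(r).round(1).tolist(),b.reshape(-1,2).mean(0))
g=mask(c,(0,0,0),(180,255,60)); g[290:]=0
for b in blobs(g,300)[:2]:
    p=plane(c,b.reshape(-1,2),38)[:,:2].astype(np.float32); print("black",cv2.minEnclosingCircle(p),b.reshape(-1,2).mean(0))
go([625,-207,50],22)
E
```

```text
((631.5508422851562, -206.87527465820312), (45.23261642456055, 16.18890380859375), 21.98029136657715) [[607.5, -207.8000030517578], [613.5999755859375, -222.8000030517578], [655.5999755859375, -205.89999389648438], [649.5, -190.89999389648438]] [324.09433962 203.70440252]
((647.4920654296875, -532.0423583984375), (95.76686096191406, 25.400846481323242), 89.72282409667969) [[634.5999755859375, -579.9000244140625], [660.0, -580.0], [660.4000244140625, -484.20001220703125], [635.0, -484.1000061035156]] [618.2556391  311.41353383]
black ((689.7451782226562, -410.78277587890625), 68.58550262451172) [528.77891156 220.86734694]
t 12.2 pos [ 603.1 -211.1  186.5] yaw 22.02 F [ 0.3 -0.3  0.1] w 87.7 row [ 2.2   0.45 13.65] [-0.001  0.001  0.   ]
```

View pics/w5.png

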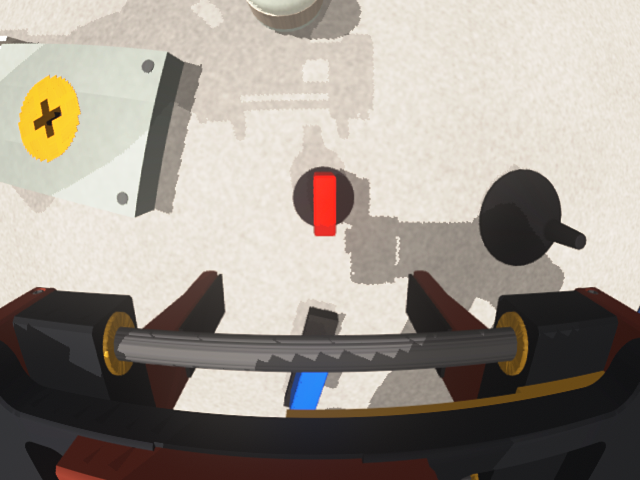

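The key is at (324,204), with its centre at (631.5, −206.9) and a yaw of 22.0°, already parallel to the tool. I'll descend and grip just above the flange.

Request:
{"api": "move_arm", "payload": {
  "targets": [
    [1.5,0.3,2,0,0,0],
    [2.8,0.7,5,0,0,0],
    [2.8,0.7,8,0,0,0],
    [2.8,0.7,11,0,0,0],
    [2.8,0.7,13,0,0,0],
    [2.8,0.7,14.2,0,0,0],
    [2.8,0.7,14.5,0,0,0],
    [2.8,0.7,14.5,0,0,0],
    [2.8,0.7,14.5,0,0,0]
  ]
}}

```text
time: 13.1
position: [633.1, -207.7, 43.9]
tool_rot: [0.982, 0.19, 0.001, 0.0]
ft_force: [-0.0, -0.5, 0.1]
grip_width: 87.7
finger_force: 0.0
```

```bash
python3 -c "
from h import *
go([631.3,-206.9,42],22)"
```

```text
t 13.1 pos [ 633.1 -207.7   43.9] yaw 21.94 F [-0.  -0.5  0.1] w 87.7 row [-0.14 -0.14  0.19] [ 0.001 -0.001 -0.001]
```

Request:
{"api": "move_arm", "payload": {
  "targets": [
    [-0.1,-0.1,0.15,0,0,0],
    [-0.15,-0.1,0.2,0,0,0],
    [-0.15,-0.1,0.2,0,0,0]
  ]
}}

```text
time: 13.4
position: [630.6, -207.1, 41.1]
tool_rot: [0.982, 0.19, 0.0, 0.0]
ft_force: [-0.1, 0.3, 0.5]
grip_width: 87.5
finger_force: 0.0
```

Request:
{"api": "move_arm", "payload": {
  "targets": [
    [0,0,0,0,0,0],
    [0,0,0,0,0,0],
    [0,0,0,0,0,0],
    [0,0,0,0,0,0],
    [0,0,0,0,0,0],
    [0,0,0,0,0,0],
    [0,0,0,0,0,0],
    [0,0,0,0,0,0],
    [0,0,0,0,0,0],
    [0,0,0,0,0,0]
  ],
  "jaw": 0.1,
  "newtons": 50
}}

```text
time: 14.4
position: [630.5, -207.0, 40.7]
tool_rot: [0.982, 0.19, 0.0, 0.0]
ft_force: [0.2, -0.5, 0.8]
grip_width: 15.8
finger_force: 50.0
```

```bash
python3 -c "
from h import *
go([605,20,170],36.6)"
```

```text
t 14.4 pos [ 630.5 -207.    40.7] yaw 21.93 F [ 0.2 -0.5  0.8] w 15.8 row [  6.11 -22.01 -12.93] [ 0.    -0.    -0.256]
```

Request:
{"api": "move_arm", "payload": {
  "targets": [
    [0,0,-3,0,0,0],
    [0,0,-7,0,0,0],
    [1,-1,-11,0,0,0],
    [2,-5,-12,0,0,-0.05],
    [3,-9,-12,0,0,-0.1],
    [4,-13,-12,0,0,-0.15],
    [5,-17,-12,0,0,-0.2],
    [6,-20,-12,0,0,-0.256],
    [6.1,-22,-12,0,0,-0.256],
    [6.1,-22,-12,0,0,-0.256],
    [6.1,-22,-12,0,0,-0.256]
  ]
}}

```text
time: 15.5
position: [604.7, 20.0, 160.5]
tool_rot: [0.949, 0.314, -0.0, 0.0]
ft_force: [-0.1, 0.2, -2.0]
grip_width: 15.8
finger_force: 50.0
```

```bash
python3 - <<'E'
from h import *
c=cap("wrist","w6.png"); s=sense(); A=R.from_quat(s["tool_rot"]); T=s["position"]
g=mask(c,(0,150,40),(6,255,255))|mask(c,(174,150,40),(180,255,255)); g[:,:260]=0; g[:,380:]=0
for b in blobs(g,60)[:2]:
    p=plane(c,b.reshape(-1,2),T[2]+47); p=A.inv().apply(p-T)[:,:2].astype(np.float32); r=cv2.minAreaRect(p); print("red tool",cv2.boxPoints(r).round(1).tolist(),b.reshape(-1,2).mean(0))
g=mask(c,(8,100,80),(28,255,255)); b=blobs(g,300)[0]
p=plane(c,b.reshape(-1,2),45)[:,:2].astype(np.float32); print("disc",cv2.minEnclosingCircle(p),b.reshape(-1,2).mean(0))
go([610.7,73.9,115],36.6)
E
```

```text
red tool [[0.4000000059604645, -7.900000095367432], [32.599998474121094, -13.600000381469727], [36.70000076293945, 9.5], [4.599999904632568, 15.300000190734863]] [321.21038961 297.8       ]
red tool [[-76.4000015258789, 29.299999237060547], [-76.0, -25.700000762939453], [-60.400001525878906, -25.600000381469727], [-60.79999923706055, 29.5]] [318.93478261 469.58695652]
disc ((610.546875, 73.98868560791016), 43.49045944213867) [263.2348285 187.9182058]
t 15.55 pos [604.9  19.4 160.6] yaw 36.6 F [ 0.4 -0.  -2.7] w 15.5 row [ 3.71 -4.04  4.56] [0. 0. 0.]
```

View pics/w6.png

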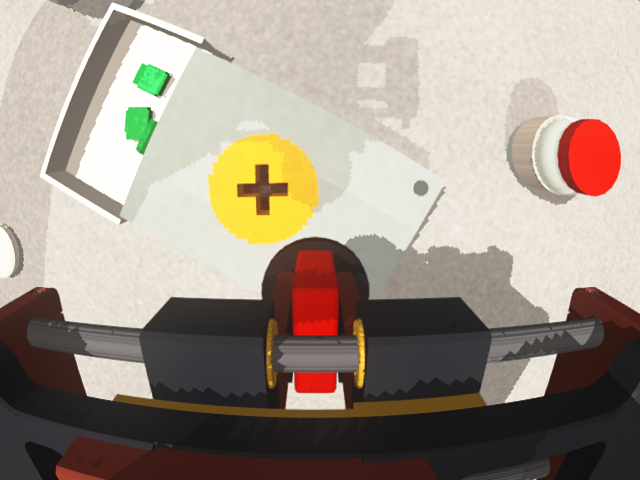

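The view shows the key upright in the fingers, the slot cross square to the tool axes at (263,188), and the flange's outer edge between columns 262 and 369 with its front at row 237.

```bash
python3 - <<'E'
from h import *
c=cap("wrist"); s=sense(); A=R.from_quat(s["tool_rot"]); T=s["position"]
print("cam in tool",A.inv().apply(ray(c,[[320,240]])[0]-T).round(1))
g=cv2.inRange(cv2.cvtColor(c["img"],cv2.COLOR_RGB2GRAY),0,75); g[:225]=0; g[292:]=0; g[:,:250]=0; g[:,385:]=0
rows=[(np.nonzero(g[v])[0].min(),np.nonzero(g[v])[0].max(),v) for v in range(236,285,4) if g[v].any()]
pts=[(l,v) for l,r,v in rows]+[(r,v) for l,r,v in rows]
for dz in(-2.7,-6.7,-10.7):
    p=A.inv().apply(plane(c,pts,T[2]+dz)-T)[:,:2]
    a=np.linalg.lstsq(np.c_[2*p,np.ones(len(p))],(p**2).sum(1),rcond=None)[0]
    print(dz,"centre",a[:2].round(2),"r",np.sqrt(a[2]+a[:2]@a[:2]).round(2))
print(rows)
E
```

```text
cam in tool [  65.5   -0.3 -162.5]
-2.7 centre [1.41 0.08] r 24.77
-6.7 centre [-0.14  0.09] r 25.37
-10.7 centre [-1.69  0.1 ] r 25.97
[(np.int64(299), np.int64(332), 240), (np.int64(290), np.int64(340), 244), (np.int64(284), np.int64(347), 248), (np.int64(279), np.int64(352), 252), (np.int64(275), np.int64(355), 256), (np.int64(272), np.int64(359), 260), (np.int64(270), np.int64(361), 264), (np.int64(268), np.int64(363), 268), (np.int64(266), np.int64(364), 272), (np.int64(265), np.int64(366), 276), (np.int64(264), np.int64(367), 280), (np.int64(263), np.int64(368), 284)]
```

```bash
python3 - <<'E'
from h import *
c=cap("wrist"); s=sense(); A=R.from_quat(s["tool_rot"]); T=s["position"]
im=c["img"].astype(int)
for v in list(range(230,256,1))+list(range(276,300,1)):
    print(v,im[v,308:322].mean(0).round().astype(int).tolist(),[round(float(A.inv().apply(plane(c,[[315,v]],T[2]+d)-T)[0,0]),1) for d in(-10.7,-2.7,47.3)])
E
```

```text
230 [233, 232, 221] [28.2, 29.9, 40.7]
231 [233, 232, 221] [27.7, 29.4, 40.4]
232 [233, 232, 221] [27.2, 29.0, 40.0]
233 [233, 232, 222] [26.7, 28.5, 39.7]
234 [234, 233, 223] [26.2, 28.0, 39.4]
235 [235, 234, 222] [25.7, 27.6, 39.1]
236 [210, 207, 192] [25.3, 27.1, 38.7]
237 [138, 129, 117] [24.8, 26.6, 38.4]
238 [73, 54, 43] [24.3, 26.2, 38.1]
239 [67, 45, 35] [23.8, 25.7, 37.7]
240 [69, 48, 38] [23.3, 25.2, 37.4]
241 [75, 55, 46] [22.8, 24.8, 37.1]
242 [76, 57, 49] [22.3, 24.3, 36.8]
243 [76, 57, 49] [21.8, 23.8, 36.4]
244 [75, 56, 49] [21.3, 23.3, 36.1]
245 [75, 56, 48] [20.8, 22.9, 35.8]
246 [74, 56, 48] [20.3, 22.4, 35.4]
247 [73, 55, 48] [19.8, 21.9, 35.1]
248 [72, 56, 48] [19.3, 21.4, 34.8]
249 [80, 54, 47] [18.8, 21.0, 34.4]
250 [117, 48, 38] [18.3, 20.5, 34.1]
251 [161, 41, 29] [17.8, 20.0, 33.8]
252 [165, 40, 27] [17.3, 19.5, 33.4]
253 [164, 39, 27] [16.8, 19.1, 33.1]
254 [164, 39, 27] [16.3, 18.6, 32.8]
255 [164, 39, 27] [15.8, 18.1, 32.4]
276 [133, 30, 22] [5.0, 7.8, 25.3]
277 [133, 30, 22] [4.5, 7.3, 24.9]
278 [132, 29, 21] [4.0, 6.8, 24.6]
279 [132, 29, 21] [3.4, 6.3, 24.2]
280 [132, 28, 21] [2.9, 5.8, 23.9]
281 [132, 28, 21] [2.4, 5.3, 23.5]
282 [132, 27, 20] [1.9, 4.8, 23.2]
283 [132, 27, 20] [1.3, 4.3, 22.8]
284 [132, 27, 20] [0.8, 3.8, 22.5]
285 [131, 26, 19] [0.3, 3.3, 22.1]
286 [134, 26, 19] [-0.3, 2.8, 21.8]
287 [144, 26, 19] [-0.8, 2.3, 21.4]
288 [158, 25, 17] [-1.3, 1.8, 21.0]
289 [172, 24, 16] [-1.9, 1.2, 20.7]
290 [179, 24, 16] [-2.4, 0.7, 20.3]
291 [180, 24, 16] [-2.9, 0.2, 20.0]
292 [182, 24, 16] [-3.5, -0.3, 19.6]
293 [185, 23, 15] [-4.0, -0.8, 19.2]
294 [186, 22, 14] [-4.6, -1.3, 18.9]
295 [186, 22, 14] [-5.1, -1.8, 18.5]
296 [186, 22, 14] [-5.7, -2.4, 18.2]
297 [186, 22, 14] [-6.2, -2.9, 17.8]
298 [186, 21, 14] [-6.7, -3.4, 17.4]
299 [186, 21, 14] [-7.3, -3.9, 17.1]
```

Top edge, grip foot and flange rim all agree that the key axis lies 1.2 mm behind the TCP along tool x. I'll move it over the slot.

Request:
{"api": "move_arm", "payload": {
  "targets": [
    [1,-1,0,0,0,0],
    [2,-2,0.5,0,0,0],
    [3,-3,1.5,0,0,0],
    [3.8,-4,3,0,0,0],
    [3.8,-4.05,4.5,0,0,0],
    [3.8,-4.05,6,0,0,0],
    [3.8,-4.05,6.5,0,0,0],
    [3.8,-4.05,6.5,0,0,0],
    [3.8,-4.05,6.5,0,0,0],
    [3.8,-4.05,6.5,0,0,0]
  ]
}}

```text
time: 16.65
position: [611.9, 74.7, 96.4]
tool_rot: [0.95, 0.314, 0.001, 0.0]
ft_force: [0.3, 0.3, -2.5]
grip_width: 16.1
finger_force: 50.0
```

```bash
python3 - <<'E'
from h import *
for i in range(5):
    c=cap("wrist"); s=sense(); print(s["position"].round(1),round(yaw(),2))
A=R.from_quat(s["tool_rot"]); go(np.array([610.6,73.9,92])-A.apply([-1.2,0.1,0]),36.6)
g=mask(c,(8,100,80),(28,255,255)); b=blobs(g,300)[0]; p=plane(c,b.reshape(-1,2),45)[:,:2].astype(np.float32)
p=p[p[:,0]*0+1>0]; d=p-[610.6,73.9]; k=np.abs(np.hypot(*d.T)-42)<3; q=p[k]
a=np.linalg.lstsq(np.c_[2*q,np.ones(len(q))],(q**2).sum(1),rcond=None)[0]; print("disc",a[:2],k.sum(),np.sqrt(a[2]+a[:2]@a[:2]))
E
```

```text
[611.8  74.8  96.4] 36.57
[611.8  74.8  96.4] 36.58
[611.7  74.9  96.4] 36.58
[611.6  74.9  96.3] 36.59
[611.5  75.   96.1] 36.59
t 16.9 pos [611.5  75.   96.1] yaw 36.59 F [-0.7  0.9 -1.1] w 15.8 row [-0.01  0.02  0.41] [ 0.    -0.001 -0.   ]
disc [610.56863333  73.81169851] 348 41.84046485858112
```

Request:
{"api": "move_arm", "payload": {
  "targets": [
    [0,0,0.5,0,0,0],
    [0,0,1,0,0,0],
    [0,0,1.3,0,0,0],
    [0,0,1.6,0,0,0],
    [0,0,1.9,0,0,0],
    [0,0,2.2,0,0,0],
    [0,0,2.2,0,0,0],
    [0,0,2.2,0,0,0]
  ]
}}

```text
time: 17.7
position: [611.2, 75.0, 73.6]
tool_rot: [0.949, 0.314, -0.0, -0.0]
ft_force: [-0.7, -0.3, -2.0]
grip_width: 15.2
finger_force: 50.0
```

It is in 12 mm with no resistance. I'll carry on to home.

Request:
{"api": "move_arm", "payload": {
  "targets": [
    [0,0,0.3,0,0,0],
    [0,0,0.6,0,0,0],
    [0,0,0.9,0,0,0],
    [0,0,1.2,0,0,0],
    [0,0,1.45,0,0,0],
    [0,0,1.65,0,0,0],
    [0,0,1.75,0,0,0],
    [0,0,1.75,0,0,0],
    [0,0,1.75,0,0,0],
    [0,0,1.75,0,0,0]
  ],
  "newtons": 60
}}

```text
time: 18.7
position: [611.4, 75.0, 56.7]
tool_rot: [0.949, 0.314, 0.0, 0.0]
ft_force: [-1.8, -0.7, 7.1]
grip_width: 15.8
finger_force: 60.0
```

Request:
{"api": "move_arm", "payload": {
  "targets": [
    [0,0,0.1,0,0,0],
    [0,0,0.15,0,0,0],
    [0,0,0.2,0,0,0],
    [0,0,0.2,0,0,0],
    [0,0,0.2,0,0,0]
  ]
}}

```text
time: 19.2
position: [611.4, 75.1, 55.6]
tool_rot: [0.949, 0.314, 0.0, 0.0]
ft_force: [-5.5, -1.0, 15.2]
grip_width: 16.0
finger_force: 60.0
```

Request:
{"api": "move_arm", "payload": {
  "targets": [
    [0,0,0.03,0,0,0],
    [0,0,0.05,0,0,0],
    [0,0,0.05,0,0,0]
  ]
}}

```text
time: 19.5
position: [611.4, 75.1, 55.6]
tool_rot: [0.949, 0.314, 0.0, 0.0]
ft_force: [-7.6, -0.4, 18.6]
grip_width: 15.9
finger_force: 60.0
```

```bash
python3 - <<'E'
from h import *
s=sense(); print(s["ft_force"].round(1),s["position"].round(1),s["torque"].round(2))
c=cap('side'); cv2.imwrite('pics/s9.png',cv2.resize(c["img"][190:350,170:380,::-1],None,fx=3.7,fy=3.7,interpolation=2))
E
```

```text
[-7.6 -0.4 18.6] [611.4  75.1  55.6] [-0.09  1.31  0.  ]
```

View pics/s9.png

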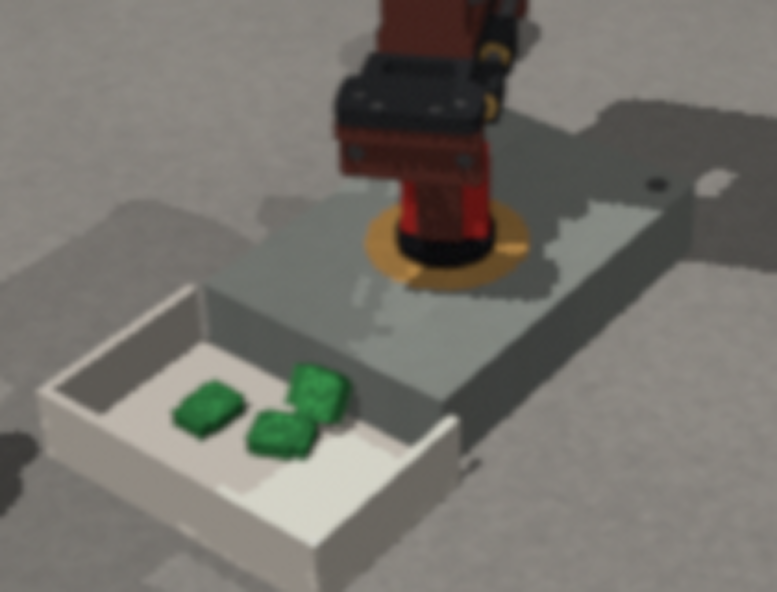

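The flange sits flat on the disc at (445,245), and the position has stopped changing as force rises, so it is against a hard stop. The chips are in the tray. I'm handing it in.

```bash
python3 -c "
from h import *
print(close_job())"
```

```text
the job is handed in; nothing more can be done
None
```

I've handed the job in: the three chips are in the tray, the scraper stands released on the floor clear of the press, and the key is held fully home against the spring. The hand-in returned no verdict.

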